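# Sort the bench leftovers into their trays

### The job

Tidy up what is left on the bench between the vice and the wooden box: put the hex bolt and the loose hex nut together in the blue tray, the black tape roll in the yellow tray and the sanding block in the red tray. Lay each one flat on its tray's floor, as it lies on the bench now, with nothing on top of anything else, and leave the tape measure behind the vice and the spanner in front of the wooden box alone.

Things in the scene. Friction and masses are not known exactly. Their poses are not given: they have to be found in the camera images.
- hex_bolt: grey steel hex bolt with a nut run onto it, lying on its side, 80 mm long (y), about 29 x 26 mm over head and nut; head at the +y end (y +29 to +41), its nut at y -34 to -25, bare round shank 16 mm thick between, its axis 13 to 15 mm above the bench (it rests up to 2 degrees head-up). Origin: below the shank, midway along the length, at bench level; y along the shank, z up. 0.07 kg
- hex_nut: loose grey steel hex nut lying flat, 30 mm across flats (x), 34 mm across corners (y), 16 mm high. Origin: centre of its underside; z up. 0.05 kg
- tape_roll: roll of black electrical tape lying flat, 62 mm outer diameter, 18 mm high, white core. Origin: centre of its underside; z up. 0.03 kg
- sanding_block: sanding block, red-brown grit paper with a cork top, 45 (x) x 70 (y) x 33 mm high. Origin: centre of its underside; z up. 0.06 kg
- tray_blue: shallow open blue plastic sorting tray, fixed to the bench, 104 (x) x 140 (y) x 32 mm high outside, walls 3 mm thick (inside 98 x 134 mm, its floor 10 mm above the bench), rim bead 2 mm higher; a blank white label card on the wall facing -x. Origin: centre of its underside; x is its short side, y its long side, z up
- tray_yellow: shallow open yellow plastic sorting tray, fixed to the bench, 104 (x) x 140 (y) x 32 mm high outside, walls 3 mm thick (inside 98 x 134 mm, its floor 10 mm above the bench), rim bead 2 mm higher; a blank white label card on the wall facing -x. Origin: centre of its underside; x is its short side, y its long side, z up
- tray_red: shallow open red plastic sorting tray, fixed to the bench, 104 (x) x 140 (y) x 32 mm high outside, walls 3 mm thick (inside 98 x 134 mm, its floor 10 mm above the bench), rim bead 2 mm higher; a blank white label card on the wall facing -x. Origin: centre of its underside; x is its short side, y its long side, z up
- tape_measure: bystander: yellow and black tape measure standing on its edge just behind the vice, 36 (x) x 95 (y) x 66 mm high. Origin: middle of its underside; z up
- spanner: bystander: steel spanner lying flat by the front edge, in front of the wooden box, 34 (x) x 170 (y) x 8 mm. Origin: centre of its underside; z up

How it is judged:
By the outcome, as a careful person would: the job done as asked, in the order asked, and still so for the second after the job is handed in, with the robot touching nothing.
It also fails if it takes over 77 s, if anything falls off the work surface, if the arm or the gripper's body presses on something with over 40 N, if the wrist force passes 120 N, or if a joint passes its speed limit or range.

### The arm

A 7-joint arm with a two-finger parallel gripper is mounted at the origin on a cart in front of the work surface, level with it; the furniture and walls round the work are solid. World frame = base frame: x ahead of the robot, y to its left, z up, the work surface at z = 0. Lengths are in mm, angles in rad, forces in N, time in s.
With the tool pointing down it reaches from about 350 to 900 mm from the base axis. Payload 8.1 kg.
Tool frame: the origin (TCP) lies midway between the tips of the shut fingers; the grasp point (between the pads) lies env.grip_point_offset behind it (env.grip_point_offset is the distance from the TCP to the grasp point, in mm); z points along the fingers, y is the line along which they close (so a half turn about z gives the same grasp; the last joint's range is limited). The gripper opens to 92 mm and grips with 3 to 60 N. Pads are 19 mm wide; open, the fingers measure 130 mm over their backs; the gripper's body (75 mm by 190 mm) begins 47 mm behind the grasp point.
Start: joints at [1.241, 0.434, 0.025, 1.573, -0.012, 1.134, -0.075], TCP at [140.513, -609.014, 226.742] pointing down, gripper open.
Joint ranges: [-2.62, 2.62], [-0.44, 2.09], [-1.27, 1.32], [0.08, 2.57], [-1.32, 4.46], [0.12, 2], [-2.74, 2.74]. Speed limits (rad/s): [2.22, 2.22, 3.01, 3.01, 3.14, 3.14, 3.14].

### API

Orientations are given as a rotation vector (axis times angle).
In Python, from plant import telemetry, read_camera, env gives the robot as it stands.
- The arm moves only by the tool arm_command, never from a script. Its argument "rows" is a list of rows, each a list of 7 numbers: the turn, a rotation vector about the tool's x, y, z in rad, then the shift along the tool's x, y, z in mm, then the finger opening in mm, from 0 to 91.8. A call has 1 to 5 rows; each row shifts and turns the commanded pose from where the row before left it, along the tool's axes as they then stand; what a row does not reach is not made up. A row lasts 1/10 s, in which the tool goes at most 50 mm and 8.59 degrees, less where a joint would pass 70% of its speed; a pose out of reach is approached as far as the arm can. A call with a gripper value outside its range is refused whole. The fingers move at their own pace and stop on an object; "force" is the grip in N (left out, the last holds). Time passes only in rows, so rows that do not move let the fingers close. It gives the time, the measured TCP pose, the force, the opening and the grip force at its end, in the units of the state.
- telemetry.get_state(): the state, without advancing time (a new reading comes with each control period).
- read_camera(name): name is "scene" or "top"; returns a dict with "image" (400x640x3 uint8, blue, green, red), "fx", "fy", "cx", "cy" (pixels), "R" (3x3) and "t" (3): a world point X has camera coordinates R X + t. Camera axes: x right, y down, z forward; pixel columns grow to the right and rows downward; lengths in mm; the calibration is good to about 2 mm. A picture is of the moment at which its call begins. There is no depth.
- env.sign_off(): hands the job in; it is judged then, once.
The state is a dict: "time": time; "joints": joint angles; "qvel": joint speeds; "effort": joint torques, N m; "ee_pos": TCP position; "eef_rot": TCP orientation; "wrist_force": force on the tool from outside, world axes, zero at the start; "moment": the same for the moment, N m; "grip_width": finger opening in mm; "grasp_force": force on a finger pad.
Only numpy, scipy, OpenCV 4.12 (cv2) and the standard library are available. Lean on these libraries where they do the work, as an engineer would, in place of code of your own. Each camera call takes 0.05 s, during which the arm holds its last target. There are 200 camera calls.

## Working session

There is one attempt and no reset: what is moved stays moved. The work goes in short steps, Python scripts to look and compute and a tool call to move; the robot and the scene stay as the last step left them, time stands still between calls to the robot, and variables do not carry over. Pictures are saved under pics/ and viewed, at most 16 in all, crops included, and the job is handed in when it is done.

Besides the shell and the picture viewer there is one more tool, called after "Request:" by a JSON object that holds its "name" and its "arguments", one argument or row to a line. arm_command: Moves the arm, as the interface text tells. Its arguments: {"type":"object","properties":{"rows":{"type":"array","items":{"type":"array","items":{"type":"number"}}},"force":{"type":"number"}},"required":["rows"]}

```bash
ls; mkdir -p pics; python3 - <<'E'
from plant import telemetry, read_camera, env
import cv2, numpy as np
for n in ("scene","top"):
    c=read_camera(n); cv2.imwrite(f"pics/{n}0.png",c["image"]); print(n,c["fx"],c["fy"],c["cx"],c["cy"],np.round(c["R"],4).tolist(),np.round(c["t"],1).tolist())
print(telemetry.get_state(), env.grip_point_offset)
E
```

```text
pics
scene 445.8115526337517 445.8115526337517 317.1211821763278 199.7196558014581 [[0.7618, -0.6476, -0.0159], [-0.4365, -0.495, -0.7513], [0.4787, 0.5793, -0.6598]] [-474.9, 158.3, 1400.9]
top 376.7928609135306 376.7928609135306 313.9257686817838 201.05846317255697 [[-0.0156, -0.9997, 0.019], [-0.9941, 0.0135, -0.1078], [0.1076, -0.0206, -0.994]] [-165.6, 479.8, 1031.0]
{'time': 0.1, 'joints': array([ 1.2413929 ,  0.4351797 ,  0.02498884,  1.57396492, -0.01156202,
        1.13399806, -0.07508724]), 'qvel': array([ 0.00134252, -0.0005653 ,  0.00138658, -0.00184771, -0.00043483,
       -0.00033   , -0.00030275]), 'effort': array([ 2.10524202e-03, -6.69125605e+01,  9.87332426e-01, -3.15148401e+01,
       -6.05575950e-02,  3.74622701e-02,  4.94030724e-05]), 'ee_pos': array([ 140.3707498 , -608.58472327,  226.02317024]), 'eef_rot': array([-3.12006448e+00, -3.55259943e-01,  5.12186522e-04]), 'wrist_force': array([-0.11267443, -0.16738911,  0.10935515]), 'moment': array([-0.00555346,  0.0073738 , -0.0163607 ]), 'grasp_force': 0.0, 'grip_width': 91.8059999253304} 18.8
```

View pics/scene0.png

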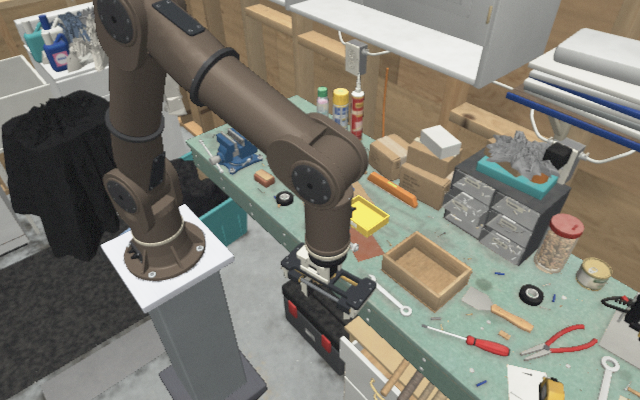

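View pics/top0.png

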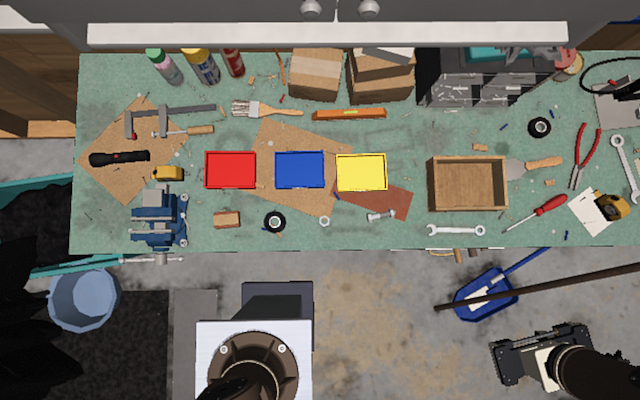

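The top view shows the sanding block at (227,219), tape roll (274,222), nut (324,221) and bolt (380,215). The trays are red (230,170), blue (300,170) and yellow (361,172). In the scene view the arm hides the blue and red trays, the nut and the bolt.

```bash
cat > h.py <<'E'
from plant import telemetry, read_camera, env
import cv2, numpy as np
from scipy.spatial.transform import Rotation as Ro
def center(c): return -np.array(c["R"]).T@np.array(c["t"])
def ray(c,p):
    d=np.array([(p[0]-c["cx"])/c["fx"],(p[1]-c["cy"])/c["fy"],1.]); d=np.array(c["R"]).T@d
    return center(c),d/np.linalg.norm(d)
def plane(c,p,z):
    o,d=ray(c,p); return o+d*(z-o[2])/d[2]
def proj(c,X):
    v=np.array(c["R"])@np.array(X,float)+np.array(c["t"]); return np.array([c["fx"]*v[0]/v[2]+c["cx"],c["fy"]*v[1]/v[2]+c["cy"]])
def tri(c1,p1,c2,p2):
    o1,d1=ray(c1,p1);o2,d2=ray(c2,p2)
    s=np.linalg.lstsq(np.stack([d1,-d2],1),o2-o1,rcond=None)[0]
    a,b=o1+s[0]*d1,o2+s[1]*d2
    return (a+b)/2,np.linalg.norm(a-b)
def tool():
    s=telemetry.get_state(); return s,Ro.from_rotvec(s["eef_rot"]).as_matrix()
E
python3 - <<'E'
from h import *
im=cv2.imread("pics/top0.png")
cv2.imwrite("pics/top0c.png",cv2.resize(im[145:245,195:420],None,fx=3.5,fy=3.5,interpolation=cv2.INTER_CUBIC))
c=read_camera("top"); print(center(c),center(read_camera("scene")))
for n,p,z in [("block",(227,219),33),("roll",(274,222),18),("nut",(324,221),16),("bolt",(380,215),14),("red",(230,170),32),("blue",(300,170),32),("yel",(361,172),32)]: print(n,plane(c,p,z).round())
E
```

```text
[ 363.52440404 -150.80232824 1079.74417379] [ -239.69638026 -1040.71884981  1035.6005389 ]
block [430.  69.  33.]
roll [421. -60.  18.]
nut [ 422. -200.   16.]
bolt [ 436. -360.   14.]
red [568.  62.  32.]
blue [ 566. -135.   32.]
yel [ 558. -307.   32.]
```

View pics/top0c.png

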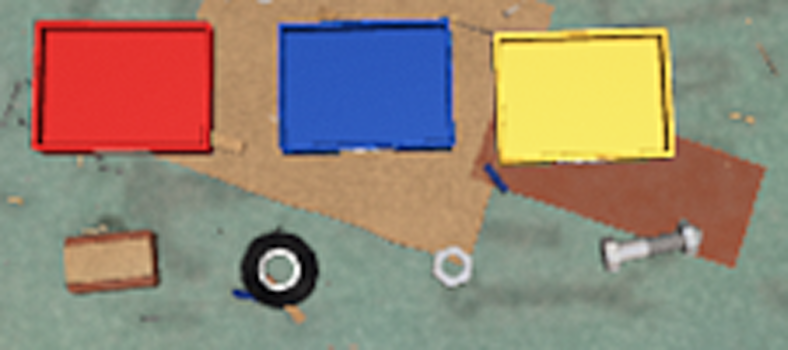

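The crop shows red, blue and yellow trays, the block with its long side about along y, the roll, the nut and the bolt, with its head or nut at each end. I'll turn the tool and swing the arm to y≈0 so the scene camera gets a clear view.

Request:
{"name": "arm_command", "arguments": {
  "rows": [
    [0, 0, -0.149, 0, 0, -8, 91.8],
    [0, 0, -0.149, 0, 0, -8, 91.8],
    [0, 0, -0.149, 0, 0, -8, 91.8],
    [0, 0, -0.149, 0, 0, -8, 91.8],
    [0, 0, -0.149, 0, 0, -8, 91.8]
  ]
}}

```text
time: 0.7
ee_pos: [140.5, -608.9, 266.8]
eef_rot: [-2.773, -1.475, -0.0]
wrist_force: [0.8, 0.2, -0.1]
grip_width: 91.8
grasp_force: 0.0
```

Request:
{"name": "arm_command", "arguments": {
  "rows": [
    [0, 0, -0.149, 0, 0, -8, 91.8],
    [0, 0, -0.149, 0, 0, -8, 91.8],
    [0, 0, -0.149, 0, 0, -8, 91.8],
    [0, 0, -0.149, 0, 0, -8, 91.8],
    [0, 0, 0, 20, 9, 0, 91.8]
  ]
}}

```text
time: 1.2
ee_pos: [147.7, -591.0, 299.0]
eef_rot: [2.222, 2.22, -0.003]
wrist_force: [0.7, -0.9, 0.4]
grip_width: 92.1
grasp_force: 0.0
```

Request:
{"name": "arm_command", "arguments": {
  "rows": [
    [0, 0, 0, 43, 19, 0, 91.8],
    [0, 0, 0, 43, 19, 0, 91.8],
    [0, 0, 0, 43, 19, 0, 91.8],
    [0, 0, 0, 43, 19, 0, 91.8],
    [0, 0, 0, 43, 19, 0, 91.8]
  ]
}}

```text
time: 1.7
ee_pos: [245.6, -372.5, 298.7]
eef_rot: [2.225, 2.218, -0.0]
wrist_force: [1.1, -0.5, 0.5]
grip_width: 92.1
grasp_force: 0.0
```

Request:
{"name": "arm_command", "arguments": {
  "rows": [
    [0, 0, 0, 43, 19, 0, 91.8],
    [0, 0, 0, 43, 19, 0, 91.8],
    [0, 0, 0, 43, 19, 0, 91.8],
    [0, 0, 0, 43, 19, 0, 91.8],
    [0, 0, 0, 43, 19, 0, 91.8]
  ]
}}

```text
time: 2.2
ee_pos: [341.1, -157.8, 298.9]
eef_rot: [2.225, 2.217, -0.001]
wrist_force: [0.5, -0.5, 0.7]
grip_width: 91.9
grasp_force: 0.0
```

Request:
{"name": "arm_command", "arguments": {
  "rows": [
    [0, 0, 0, 43, 19, 0, 91.8],
    [0, 0, 0, 43, 19, 0, 91.8],
    [0, 0, 0, 43, 19, 0, 91.8],
    [0, 0, 0, 20, 9, 0, 91.8],
    [0, 0, 0, 0, 0, 0, 91.8]
  ]
}}

```text
time: 2.7
ee_pos: [408.2, -7.4, 298.9]
eef_rot: [-2.218, -2.224, -0.002]
wrist_force: [0.1, -0.2, 0.2]
grip_width: 91.6
grasp_force: 0.0
```

```bash
python3 - <<'E'
from h import *
c=read_camera("scene"); cv2.imwrite("pics/scene1.png",c["image"])
for X in [(430,69,33),(421,-60,18),(422,-200,16),(436,-360,14),(568,62,32),(566,-135,32),(558,-307,32)]: print(proj(c,X).round())
cv2.imwrite("pics/scene1c.png",cv2.resize(c["image"][145:295,240:440],None,fx=4,fy=4,interpolation=cv2.INTER_CUBIC))
E
```

```text
[264. 175.]
[284. 197.]
[310. 218.]
[346. 243.]
[295. 162.]
[329. 187.]
[362. 213.]
```

View pics/scene1c.png

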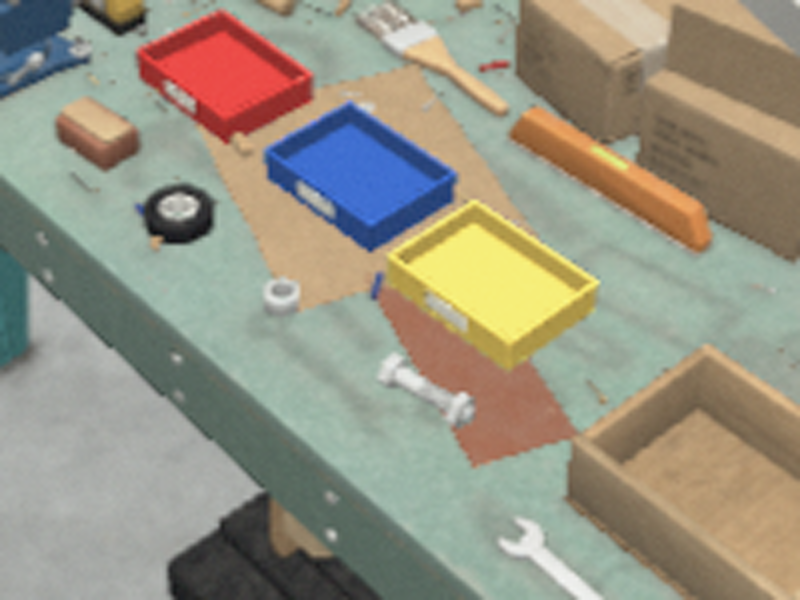

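The clear scene view shows red (225,75), blue (360,175), yellow (490,285), block (97,132), roll (178,212), nut (282,295) and bolt (425,388) in crop pixels. Now I'll segment these in both views, and enlarge the bolt and nut.

```bash
python3 - <<'E'
from h import *
T=read_camera("top");S=read_camera("scene")
t=cv2.imread("pics/top0.png");s=cv2.imread("pics/scene1.png")
def masks(im):
    h=cv2.cvtColor(im,cv2.COLOR_BGR2HSV);H,Sa,V=[h[...,i].astype(int) for i in range(3)]
    return dict(red=((H<6)|(H>174))&(Sa>190)&(V>90),blue=(abs(H-110)<12)&(Sa>150),yellow=(abs(H-27)<7)&(Sa>130)&(V>100))
for n,im,c,off in (("top",t,T,(190,140,235,110)),("scene",s,S,(240,145,200,150))):
    x,y,w,h=off
    for k,m in masks(im).items():
        m=m.astype(np.uint8)*255; mm=np.zeros_like(m); mm[y:y+h,x:x+w]=m[y:y+h,x:x+w]
        cs=max(cv2.findContours(mm,0,1)[0],key=cv2.contourArea)
        hull=cv2.convexHull(cs)
        print(n,k,cv2.contourArea(cs))
        if n=="top":
            r=cv2.minAreaRect(cs); print(r); b=cv2.boxPoints(r); print([plane(c,p,34).round(1).tolist() for p in b])
        else:
            ap=cv2.approxPolyDP(hull,2.5,True)[:,0]; print(ap.tolist())
a=cv2.resize(t[205:228,362:400],None,fx=10,fy=10,interpolation=cv2.INTER_CUBIC)
b=cv2.resize(s[228:256,330:364],None,fx=10,fy=10,interpolation=cv2.INTER_CUBIC)
n1=cv2.resize(t[212:232,314:334],None,fx=10,fy=10,interpolation=cv2.INTER_CUBIC)
n2=cv2.resize(s[208:228,300:320],None,fx=10,fy=10,interpolation=cv2.INTER_CUBIC)
C=np.zeros((490,740,3),np.uint8); C[:230,:380]=a; C[:280,390:730]=b; C[285:485,:200]=n1; C[285:485,390:590]=n2
cv2.imwrite("pics/bolt.png",C)
E
```

```text
top red 1732.0
((229.5, 169.0), (36.0, 51.0), 90.0)
[[622.7, 135.0, 34.0], [621.1, -8.2, 34.0], [518.4, -8.4, 34.0], [520.3, 133.4, 34.0]]
top blue 1719.5
((299.0937805175781, 169.18841552734375), (37.07220458984375, 49.155216217041016), 88.31531524658203)
[[619.4, -61.7, 34.0], [622.1, -200.8, 34.0], [516.0, -201.9, 34.0], [513.7, -64.3, 34.0]]
top yellow 1765.5
((361.4407958984375, 171.84140014648438), (37.404720306396484, 50.289363861083984), 87.95458984375)
[[609.8, -236.1, 34.0], [613.4, -379.2, 34.0], [506.2, -379.1, 34.0], [503.0, -237.5, 34.0]]Traceback (most recent call last):
  File "<stdin>", line 11, in <module>
ValueError: max() iterable argument is empty
```

```bash
python3 - <<'E'
from h import *
T=read_camera("top");S=read_camera("scene")
t=cv2.imread("pics/top0.png");s=cv2.imread("pics/scene1.png")
h=cv2.cvtColor(s,cv2.COLOR_BGR2HSV);H,Sa,V=[h[...,i].astype(int) for i in range(3)]
print(h[163,295],h[188,330],h[215,362])
for k,m in dict(red=((H<8)|(H>172))&(Sa>160)&(V>120),blue=(abs(H-112)<12)&(Sa>130),yellow=(abs(H-27)<8)&(Sa>100)&(V>100)).items():
    m=m.astype(np.uint8)*255; mm=np.zeros_like(m); mm[145:240,270:395]=m[145:240,270:395]
    cs=cv2.findContours(mm,0,1)[0]
    if not cs: print(k,"none"); continue
    cs=max(cs,key=cv2.contourArea); print(k,cv2.contourArea(cs),cv2.approxPolyDP(cv2.convexHull(cs),2,True)[:,0].tolist())
R=lambda im,x,y,w,h:cv2.resize(im[y:y+h,x:x+w],None,fx=10,fy=10,interpolation=cv2.INTER_CUBIC)
C=np.zeros((490,740,3),np.uint8); C[:230,:380]=R(t,362,205,38,23); C[:280,390:730]=R(s,330,228,34,28); C[285:485,:200]=R(t,314,212,20,20); C[285:485,390:590]=R(s,300,208,20,20)
cv2.imwrite("pics/bolt.png",C)
E
```

```text
[  1 178 236] [110 179 208] [ 28 130 246]
red 717.5 [[294, 148], [316, 163], [316, 170], [296, 180], [275, 163], [277, 156]]
blue 878.5 [[327, 171], [353, 188], [352, 195], [332, 207], [307, 189], [307, 182]]
yellow 1227.5 [[357, 195], [388, 215], [387, 222], [367, 237], [337, 216], [337, 208]]
```

View pics/bolt.png

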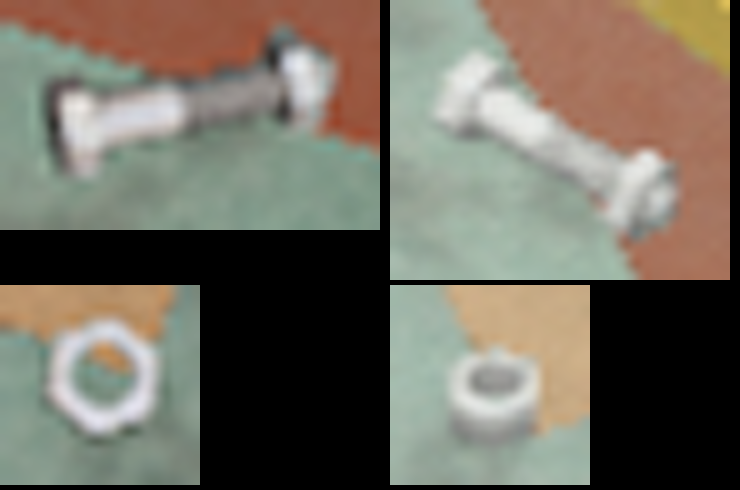

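The bolt's head is at the left (+y) end. Its nut is at the right, with the tip sticking out. The loose nut's top view has corners up and down in the image, so its flats face roughly world ±y. Next step is triangulation.

```bash
python3 - <<'E'
from h import *
T=read_camera("top");S=read_camera("scene")
t=cv2.imread("pics/top0.png");s=cv2.imread("pics/scene1.png")
f=lambda x,y,u,v:(x+(u+.5)/10-.5,y+(v+.5)/10-.5)
q=lambda u,v:(240+(u+.5)/4-.5,145+(v+.5)/4-.5)
k=lambda u,v:(195+(u+.5)/3.5-.5,145+(v+.5)/3.5-.5)
P={"head":(f(362,205,80,128),f(330,228,80,95)),"bnut":(f(362,205,302,85),f(330,228,255,192)),"junc":(f(362,205,187,105),f(330,228,165,135)),
"nuttop":(f(314,212,103,93),f(300,208,107,95)),
"roll core":(k(279,268),q(180,206)),
"blk tl":(k(66,238),q(57,110)),"blk tr":(k(155,233),q(100,138)),"blk br":(k(158,283),None)}
# top corners of trays (rim): +x+y,+x-y,-x-y,-x+y : crop picks
tr={"red":[((36,22),(220,13)),((211,22),(312,75)),((211,152),(232,110)),((34,152),(140,55))],
"blue":[((281,22),(348,105)),((448,20),(456,177)),((454,152),(372,222)),((281,152),(267,157))],
"yel":[((494,32),(472,203)),((667,30),(598,285)),((673,157),(513,340)),((499,163),(389,262))]}
for n,(a,b) in P.items():
    if b: X,g=tri(T,a,S,b); print(n,X.round(1),round(g,1))
for n,L in tr.items():
    A=np.array([np.r_[tri(T,k(*a),S,q(*b))] if 0 else tri(T,k(*a),S,q(*b))[0] for a,b in L]); print(n,A.round(0).tolist(),A.mean(0).round(1))
g=cv2.resize(t[212:232,314:334],None,fx=10,fy=10,interpolation=cv2.INTER_CUBIC)
h=cv2.cvtColor(g,cv2.COLOR_BGR2HSV); 
for th in (60,45,35):
    m=((h[...,1]<th)&(h[...,2]>130)).astype(np.uint8)
    c=max(cv2.findContours(m,0,1)[0],key=cv2.contourArea); hu=np.zeros_like(m); cv2.fillPoly(hu,[c],1)
    M=cv2.moments(hu,True);cx,cy=M["m10"]/M["m00"],M["m01"]/M["m00"]
    yy,xx=np.nonzero(hu);r=np.hypot(xx-cx,yy-cy);a=np.arctan2(yy-cy,xx-cx); z=np.sum(r**6*np.exp(6j*a)); print(th,cx,cy,M["m00"],"corner angle img deg",np.degrees(np.angle(z))/6,abs(z)/np.sum(r**6))
# roll & block
H=cv2.cvtColor(t,cv2.COLOR_BGR2HSV); 
sub=(H[200:245,255:295,2]<60).astype(np.uint8); c=max(cv2.findContours(sub,0,1)[0],key=cv2.contourArea); (x,y),r=cv2.minEnclosingCircle(c); print("roll",plane(T,(x+255,y+200),12),r)
sub=H[205:232,208:246]; m=((sub[...,0]<25)&(sub[...,1]>70)).astype(np.uint8); c=max(cv2.findContours(m,0,1)[0],key=cv2.contourArea)
r=cv2.minAreaRect(c); print("block",r,[plane(T,p+np.array([208,205]),30).round(1).tolist() for p in cv2.boxPoints(r)])
E
```

```text
head [ 429.3 -328.6   21.6] 0.8
bnut [ 441.8 -393.    20.2] 1.7
junc [ 436.  -359.3   23. ] 0.8
nuttop [ 422.5 -200.3   20.8] 1.9
roll core [422.9 -61.1  21.9] 0.6
blk tl [436.  119.1  17.4] 32.3
blk tr [436.8  46.6  27.7] 35.4
red [[622.0, 133.0, 33.0], [620.0, -8.0, 37.0], [516.0, -13.0, 51.0], [519.0, 131.0, 33.0]] [569.6  60.9  38.4]
blue [[619.0, -63.0, 34.0], [622.0, -200.0, 32.0], [515.0, -204.0, 43.0], [517.0, -64.0, 28.0]] [ 568.  -132.8   34.3]
yel [[609.0, -236.0, 32.0], [611.0, -377.0, 34.0], [508.0, -379.0, 39.0], [505.0, -239.0, 28.0]] [ 558.4 -307.7   33.6]
60 101.97398762212937 116.43319405610883 31831.0 corner angle img deg 18.219377537627086 0.3330708949155487
45 101.98367891277427 117.24535611088179 31493.0 corner angle img deg 18.18518931337096 0.3401953896703906
35 107.92149007689828 123.88764562324447 21717.0 corner angle img deg -18.13717885076341 0.11182884587734966
roll [421.81519992 -60.47038455  12.        ] 10.871566772460938
block ((18.0, 14.5), (17.0, 26.0), 90.0) [[453.1, 108.6, 30.0], [452.1, 36.5, 30.0], [404.9, 36.3, 30.0], [405.9, 107.9, 30.0]]
```

Heights come out close to the text: bolt top about 22, rims about 34. The bolt's shank middle is at (435.7,-361.5), with its axis at about 101° in world. I'll go there first.

Request:
{"name": "arm_command", "arguments": {
  "rows": [
    [0, 0, 0, -39.3, 3.1, 20, 60],
    [0, 0, 0, -39.3, 3.1, 20, 60],
    [0, 0, 0, -39.3, 3.1, 20, 60],
    [0, 0, 0, -39.3, 3.1, 20, 60],
    [0, 0, 0, -39.3, 3.1, 20, 60]
  ]
}}

```text
time: 3.55
ee_pos: [421.7, -209.8, 198.0]
eef_rot: [2.226, 2.216, -0.001]
wrist_force: [1.2, -0.7, 0.5]
grip_width: 61.0
grasp_force: 0.0
```

Request:
{"name": "arm_command", "arguments": {
  "rows": [
    [0, 0, 0, -39.3, 3.1, 20, 60],
    [0, 0, 0, -39.3, 3.1, 20, 60],
    [0, 0, 0, -39.3, 3.1, 20, 60],
    [0, 0, 0, -39.3, 3.1, 20, 60],
    [0, 0, -0.095, 0, 0, 30, 60]
  ]
}}

```text
time: 4.05
ee_pos: [433.2, -372.3, 88.2]
eef_rot: [2.124, 2.31, -0.004]
wrist_force: [-0.2, 0.2, -0.1]
grip_width: 60.1
grasp_force: 0.0
```

Request:
{"name": "arm_command", "arguments": {
  "rows": [
    [0, 0, -0.095, 0, 0, 20, 50],
    [0, 0, 0, 0, 0, 0, 50]
  ],
  "force": 25
}}

```text
time: 4.25
ee_pos: [431.6, -364.6, 65.9]
eef_rot: [-2.001, -2.415, 0.0]
wrist_force: [-0.6, 0.6, -0.0]
grip_width: 51.1
grasp_force: 0.0
```

```bash
python3 - <<'E'
from h import *
s,R=tool(); print(s["ee_pos"],np.degrees(np.arctan2(R[1,0],R[0,0])),s["joints"].round(2))
t=cv2.imread("pics/top0.png")
g=cv2.resize(t[212:232,314:334],None,fx=10,fy=10,interpolation=cv2.INTER_CUBIC)
for th in (165,180,195):
    m=(g.min(2)>th).astype(np.uint8)
    c=max(cv2.findContours(m,0,1)[0],key=cv2.contourArea); hu=np.zeros_like(m); cv2.fillPoly(hu,[cv2.convexHull(c)],1)
    M=cv2.moments(hu,True);cx,cy=M["m10"]/M["m00"],M["m01"]/M["m00"]
    yy,xx=np.nonzero(hu);r=np.hypot(xx-cx,yy-cy);a=np.arctan2(yy-cy,xx-cx); z=np.sum(r**6*np.exp(6j*a)); print(th,cx,cy,M["m00"],np.degrees(np.angle(z))/6,abs(z)/np.sum(r**6))
    T=read_camera("top") if th==165 else T
    print(plane(T,(314+(cx+.5)/10-.5,212+(cy+.5)/10-.5),16).round(1))
cv2.imwrite("pics/top2.png",T["image"]); i=T["image"]; 
cv2.imwrite("pics/top2c.png",cv2.resize(i[180:250,330:430],None,fx=6,fy=6,interpolation=cv2.INTER_CUBIC))
E
```

```text
[ 431.55263702 -364.59594267   65.91157444] 100.69006137759487 [ 1.02  0.6  -0.59  1.85  0.44  0.83  0.39]
165 104.01257130783858 90.27276568772449 9466.0 -21.22531031881556 0.14472021659786713
[ 422.8 -200.3   16. ]
180 104.09601739528496 90.33428702220188 8738.0 -21.456813270285966 0.14570406121759716
[ 422.8 -200.3   16. ]
195 104.1217707549536 90.418359668924 7974.0 -22.089534911849203 0.15026039766099808
[ 422.7 -200.3   16. ]
```

View pics/top2c.png

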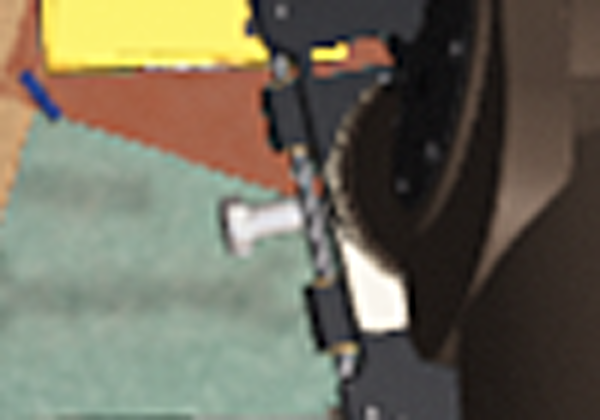

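The bolt lies between the fingers. The tool needs +4.1 in x and +3.1 in y before going down.

Request:
{"name": "arm_command", "arguments": {
  "rows": [
    [0, 0, 0, 2.3, 4.6, 10, 50],
    [0, 0, 0, 0, 0, 25, 50],
    [0, 0, 0, 0, 0, 20, 50],
    [0, 0, 0, 0, 0, 7, 50],
    [0, 0, 0, 0, 0, 0, 50]
  ]
}}

```text
time: 4.8
ee_pos: [438.4, -361.2, 6.7]
eef_rot: [-2.005, -2.418, 0.0]
wrist_force: [0.4, 0.2, 0.4]
grip_width: 50.1
grasp_force: 0.0
```

Request:
{"name": "arm_command", "arguments": {
  "rows": [
    [0, 0, 0, 0, 0, 0, 8],
    [0, 0, 0, 0, 0, 0, 8],
    [0, 0, 0, 0, 0, 0, 8],
    [0, 0, 0, 0, 0, 0, 8],
    [0, 0, 0, 0, 0, 0, 8]
  ],
  "force": 25
}}

```text
time: 5.3
ee_pos: [438.3, -361.7, 7.0]
eef_rot: [2.004, 2.419, -0.0]
wrist_force: [-0.8, -0.6, 1.4]
grip_width: 15.1
grasp_force: 25.1
```

Request:
{"name": "arm_command", "arguments": {
  "rows": [
    [0, 0, 0, 0, 0, -20, 8],
    [0, 0, 0, 0, 0, -40, 8],
    [0, 0, 0, 10, 8, -20, 8],
    [0, 0, 0, 35, 27.5, 0, 8],
    [0, 0, 0, 35, 27.5, 0, 8]
  ]
}}

```text
time: 5.8
ee_pos: [485.7, -271.6, 87.6]
eef_rot: [2.008, 2.414, -0.0]
wrist_force: [1.4, 0.2, -1.3]
grip_width: 15.1
grasp_force: 25.0
```

Request:
{"name": "arm_command", "arguments": {
  "rows": [
    [0, 0, 0, 35, 27.5, 0, 8],
    [0, 0, 0, 35, 27.5, 0, 8],
    [0, 0, 0, 35, 27.5, 0, 8],
    [0, 0, 0, 35, 27.5, 0, 8],
    [0, 0, 0.09, 0, 0, 0, 8]
  ]
}}

```text
time: 6.3
ee_pos: [570.2, -104.9, 87.5]
eef_rot: [-2.101, -2.334, -0.009]
wrist_force: [1.1, 0.1, -0.2]
grip_width: 14.9
grasp_force: 25.0
```

Request:
{"name": "arm_command", "arguments": {
  "rows": [
    [0, 0, 0.09, 0, 0, 10, 8],
    [0, 0, 0, 0, 0, 0, 8],
    [0, 0, 0, 0, 0, 0, 8]
  ]
}}

```text
time: 6.6
ee_pos: [567.0, -113.4, 76.6]
eef_rot: [-2.211, -2.232, 0.001]
wrist_force: [0.3, 1.1, -0.9]
grip_width: 15.4
grasp_force: 25.0
```

```bash
cat > st.py <<'E'
from h import *
s,R=tool(); print(s["time"],s["ee_pos"].round(1),np.degrees(np.arctan2(R[1,0],R[0,0])).round(1),s["joints"].round(2),R[:,2].round(3),round(s["grip_width"],1))
E
python3 st.py; python3 - <<'E'
from h import *
T=read_camera("top");S=read_camera("scene")
a=cv2.resize(T["image"][140:210,240:350],None,fx=3.6,fy=3.6,interpolation=cv2.INTER_CUBIC)
b=cv2.resize(S["image"][140:240,270:380],None,fx=3.6,fy=3.6,interpolation=cv2.INTER_CUBIC)
C=np.zeros((360,800,3),np.uint8);C[:252,:396]=a;C[:360,400:796]=b;cv2.imwrite("pics/v3.png",C)
E
```

```text
6.6 [ 567.  -113.4   76.6] 90.5 [ 0.49  0.59 -0.56  1.82  0.4   0.85 -0.25] [-0.001 -0.    -1.   ] 15.4
```

View pics/v3.png

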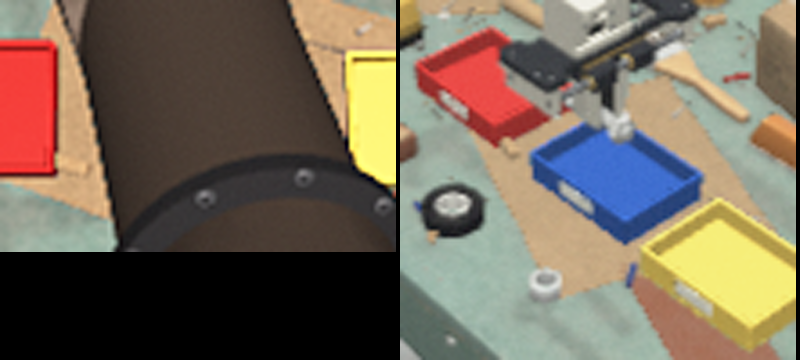

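The bolt is held level with its nut end showing, above the blue tray. Now lower it; the grasp was at TCP z≈7, so it should touch down near 17.

Request:
{"name": "arm_command", "arguments": {
  "rows": [
    [0, 0, 0, 0, 0, 20, 8],
    [0, 0, 0, 0, 0, 20, 8],
    [0, 0, 0, 0, 0, 13, 8],
    [0, 0, 0, 0, 0, 4, 8],
    [0, 0, 0, 0, 0, 0, 8]
  ]
}}

```text
time: 7.2
ee_pos: [567.2, -113.3, 19.5]
eef_rot: [-2.213, -2.229, 0.0]
wrist_force: [0.5, -0.0, -0.4]
grip_width: 15.5
grasp_force: 25.0
```

Request:
{"name": "arm_command", "arguments": {
  "rows": [
    [0, 0, 0, 0, 0, 1, 8],
    [0, 0, 0, 0, 0, 0, 8]
  ]
}}

```text
time: 7.4
ee_pos: [567.9, -113.2, 19.4]
eef_rot: [2.213, 2.229, 0.001]
wrist_force: [-0.1, -0.5, -0.8]
grip_width: 15.2
grasp_force: 25.0
```

Request:
{"name": "arm_command", "arguments": {
  "rows": [
    [0, 0, 0, 0, 0, 1, 8],
    [0, 0, 0, 0, 0, 0.5, 8],
    [0, 0, 0, 0, 0, 0, 8]
  ]
}}

```text
time: 7.7
ee_pos: [567.4, -113.2, 17.3]
eef_rot: [2.214, 2.229, 0.0]
wrist_force: [-0.3, -0.8, -1.1]
grip_width: 15.2
grasp_force: 25.0
```

Request:
{"name": "arm_command", "arguments": {
  "rows": [
    [0, 0, 0, 0, 0, 0.5, 8],
    [0, 0, 0, 0, 0, 0, 8]
  ]
}}

```text
time: 7.9
ee_pos: [567.4, -113.2, 17.0]
eef_rot: [2.214, 2.229, -0.0]
wrist_force: [-0.8, -1.3, 2.4]
grip_width: 15.2
grasp_force: 25.0
```

Request:
{"name": "arm_command", "arguments": {
  "rows": [
    [0, 0, 0, 0, 0, 0, 28],
    [0, 0, 0, 0, 0, 0, 28],
    [0, 0, 0, 0, 0, -10, 28],
    [0, 0, 0, 0, 0, -35, 28],
    [0, 0, 0, 0, 0, -35, 28]
  ]
}}

```text
time: 8.4
ee_pos: [566.8, -112.9, 97.6]
eef_rot: [-2.212, -2.228, 0.001]
wrist_force: [0.7, -0.1, 0.5]
grip_width: 27.6
grasp_force: 0.0
```

Request:
{"name": "arm_command", "arguments": {
  "rows": [
    [0, 0, 0, -21.4, -36.4, 0, 60],
    [0, 0, 0, -21.4, -36.4, 0, 60],
    [0, 0, 0, -21.4, -36.4, 0, 60],
    [0, 0, 0, -21.4, -36.4, 0, 60],
    [0, 0, -0.122, 0, 0, 0, 60]
  ]
}}

```text
time: 8.9
ee_pos: [416.7, -203.1, 96.7]
eef_rot: [-2.078, -2.354, 0.008]
wrist_force: [0.6, -0.3, 0.1]
grip_width: 58.7
grasp_force: 0.0
```

Request:
{"name": "arm_command", "arguments": {
  "rows": [
    [0, 0, -0.122, 0, 0, 10, 60],
    [0, 0, -0.122, 0, 0, 10, 60],
    [0, 0, 0, 0, 0, 0, 60],
    [0, 0, 0, 0, 0, 0, 60]
  ]
}}

```text
time: 9.3
ee_pos: [422.5, -199.7, 77.2]
eef_rot: [1.776, 2.592, 0.0]
wrist_force: [0.1, 0.1, 0.8]
grip_width: 60.2
grasp_force: 0.0
```

```bash
python3 st.py; python3 - <<'E'
from h import *
T=read_camera("top");S=read_camera("scene")
a=cv2.resize(T["image"][140:240,255:365],None,fx=3.6,fy=3.6,interpolation=cv2.INTER_CUBIC)
b=cv2.resize(S["image"][150:250,280:390],None,fx=3.6,fy=3.6,interpolation=cv2.INTER_CUBIC)
C=np.zeros((360,800,3),np.uint8);C[:360,:396]=a;C[:360,400:796]=b;cv2.imwrite("pics/v4.png",C)
E
```

```text
9.3 [ 422.5 -199.7   77.2] 111.2 [ 0.85  0.47 -0.68  2.07  0.44  0.74  0.26] [ 0.  0. -1.] 60.2
```

View pics/v4.png

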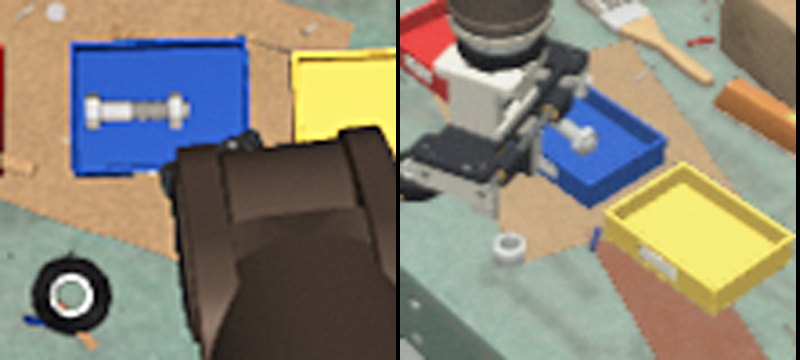

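The bolt lies flat in the blue tray, at crop (85–190, 110), with about 43 mm free on its -y side for the nut. The tool is centred over the loose nut.

Request:
{"name": "arm_command", "arguments": {
  "rows": [
    [0, 0, 0, 0, 0, 25, 55],
    [0, 0, 0, 0, 0, 25, 50],
    [0, 0, 0, 0, 0, 16, 50],
    [0, 0, 0, 0, 0, 6, 50],
    [0, 0, 0, 0, 0, 0, 50]
  ]
}}

```text
time: 9.9
ee_pos: [422.3, -199.6, 4.6]
eef_rot: [-1.771, -2.594, 0.0]
wrist_force: [0.1, -0.4, -0.2]
grip_width: 50.0
grasp_force: 0.0
```

Request:
{"name": "arm_command", "arguments": {
  "rows": [
    [0, 0, 0, 0, 0, 0, 22],
    [0, 0, 0, 0, 0, 0, 22],
    [0, 0, 0, 0, 0, 0, 22],
    [0, 0, 0, 0, 0, 0, 22],
    [0, 0, 0, 0, 0, 0, 22]
  ]
}}

```text
time: 10.4
ee_pos: [422.8, -200.1, 5.4]
eef_rot: [1.771, 2.593, -0.0]
wrist_force: [-0.1, 0.8, 7.9]
grip_width: 29.2
grasp_force: 25.0
```

Request:
{"name": "arm_command", "arguments": {
  "rows": [
    [0, 0, 0, 0, 0, -20, 22],
    [0, 0, 0, 0, 0, -40, 22],
    [0, 0, 0.122, 0, 0, -20, 22],
    [0, 0, 0.122, 0, 0, 0, 22],
    [0, 0, 0.122, 0, 0, 0, 22]
  ]
}}

```text
time: 10.9
ee_pos: [422.7, -200.2, 85.7]
eef_rot: [2.219, 2.221, 0.001]
wrist_force: [0.2, -0.1, -0.3]
grip_width: 29.1
grasp_force: 25.0
```

Request:
{"name": "arm_command", "arguments": {
  "rows": [
    [0, 0, 0, 5.6, 35.5, 0, 22],
    [0, 0, 0, 5.6, 35.5, 0, 22],
    [0, 0, 0, 5.6, 35.5, 0, 22],
    [0, 0, 0, 5.6, 35.5, 0, 22],
    [0, 0, 0, 0, 0, 0, 22]
  ]
}}

```text
time: 11.4
ee_pos: [568.9, -174.3, 85.2]
eef_rot: [2.21, 2.23, 0.007]
wrist_force: [0.2, 0.3, 0.2]
grip_width: 29.2
grasp_force: 25.0
```

Request:
{"name": "arm_command", "arguments": {
  "rows": [
    [0, 0, 0, 0, 0, 10, 22],
    [0, 0, 0, 0, 0, 0, 22]
  ]
}}

```text
time: 11.6
ee_pos: [562.0, -176.8, 73.0]
eef_rot: [-2.212, -2.227, 0.004]
wrist_force: [-0.7, 0.2, -0.2]
grip_width: 29.6
grasp_force: 25.0
```

```bash
python3 st.py; python3 - <<'E'
from h import *
S=read_camera("scene");t=cv2.imread("pics/v4.png")
T=read_camera("top")
k=lambda u,v:(255+(u+.5)/3.6-.5,140+(v+.5)/3.6-.5)
for n,p,z in (("head end",(86,110),24),("tail tip",(190,108),24),("wall in -y",(243,110),22),("wall in +y",(76,110),22),("wall +x",(160,50),30)): print(n,plane(T,k(*p),z).round(1))
cv2.imwrite("pics/v5.png",cv2.resize(S["image"][150:230,290:390],None,fx=6,fy=6,interpolation=cv2.INTER_CUBIC))
E
```

```text
11.6 [ 562.  -176.8   73. ] 90.4 [ 0.59  0.61 -0.55  1.79  0.41  0.86 -0.14] [-0.004  0.    -1.   ] 29.6
head end [567.3 -73.5  24. ]
tail tip [ 567.9 -155.6   24. ]
wall in -y [ 566.2 -197.5   22. ]
wall in +y [567.7 -65.5  22. ]
wall +x [ 613.4 -132.5   30. ]
```

View pics/v5.png

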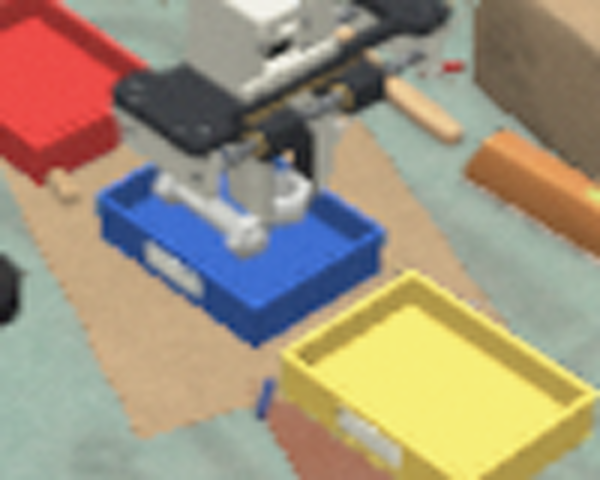

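The nut is held level above the free part of the blue tray, with the bolt lying flat beside it. Lowering.

Request:
{"name": "arm_command", "arguments": {
  "rows": [
    [0, 0, 0, 0, 3, 20, 22],
    [0, 0, 0, 0, 0, 20, 22],
    [0, 0, 0, 0, 0, 12, 22],
    [0, 0, 0, 0, 0, 4, 22],
    [0, 0, 0, 0, 0, 0, 22]
  ]
}}

```text
time: 12.2
ee_pos: [566.8, -176.5, 18.6]
eef_rot: [-2.214, -2.229, 0.001]
wrist_force: [0.7, 0.3, -0.7]
grip_width: 29.2
grasp_force: 25.0
```

Request:
{"name": "arm_command", "arguments": {
  "rows": [
    [0, 0, 0, 0, 0, 0.7, 22],
    [0, 0, 0, 0, 0, 0, 22]
  ]
}}

```text
time: 12.4
ee_pos: [567.7, -176.5, 18.8]
eef_rot: [2.213, 2.228, 0.001]
wrist_force: [0.4, -0.1, 0.4]
grip_width: 29.2
grasp_force: 25.0
```

Request:
{"name": "arm_command", "arguments": {
  "rows": [
    [0, 0, 0, 0, -2, 1.5, 22],
    [0, 0, 0, 0, 0, 0.7, 22],
    [0, 0, 0, 0, 0, 0, 22]
  ]
}}

```text
time: 12.7
ee_pos: [565.1, -176.5, 15.8]
eef_rot: [2.214, 2.229, -0.0]
wrist_force: [1.2, -0.3, -0.2]
grip_width: 29.5
grasp_force: 25.0
```

Request:
{"name": "arm_command", "arguments": {
  "rows": [
    [0, 0, 0, 0, 0, 0.7, 22],
    [0, 0, 0, 0, 0, 0, 22]
  ]
}}

```text
time: 12.9
ee_pos: [565.3, -176.4, 15.5]
eef_rot: [2.213, 2.229, -0.0]
wrist_force: [-1.3, 1.3, 4.9]
grip_width: 29.3
grasp_force: 25.0
```

Request:
{"name": "arm_command", "arguments": {
  "rows": [
    [0, 0, 0, 0, 0, 0, 38],
    [0, 0, 0, 0, 0, 0, 38],
    [0, 0, 0, 0, 0, -10, 38],
    [0, 0, 0, 0, 0, -35, 38],
    [0, 0, 0, 0, 0, -35, 38]
  ]
}}

```text
time: 13.4
ee_pos: [564.6, -176.1, 96.0]
eef_rot: [-2.212, -2.228, 0.001]
wrist_force: [0.5, 0.0, 0.8]
grip_width: 37.9
grasp_force: 0.0
```

Request:
{"name": "arm_command", "arguments": {
  "rows": [
    [0, 0, 0, 29.2, -35.7, 0, 90],
    [0, 0, 0, 29.2, -35.7, 0, 90],
    [0, 0, 0, 29.2, -35.7, 0, 90],
    [0, 0, 0, 29.2, -35.7, 0, 90],
    [0, 0, -0.142, 0, 0, 0, 90]
  ]
}}

```text
time: 13.9
ee_pos: [416.3, -57.5, 95.5]
eef_rot: [-2.042, -2.385, 0.005]
wrist_force: [1.3, -1.1, -0.8]
grip_width: 73.4
grasp_force: 0.0
```

Request:
{"name": "arm_command", "arguments": {
  "rows": [
    [0, 0, -0.142, 0, 0, 0, 90],
    [0, 0, -0.142, 0, 0, 0, 90],
    [0, 0, -0.142, 0, 0, 0, 90],
    [0, 0, -0.142, 0, 0, 0, 90],
    [0, 0, -0.142, 0, 0, 0, 90]
  ]
}}

```text
time: 14.4
ee_pos: [421.9, -60.6, 95.8]
eef_rot: [1.086, 2.947, -0.0]
wrist_force: [-0.7, 0.1, -0.1]
grip_width: 90.3
grasp_force: 0.0
```

Request:
{"name": "arm_command", "arguments": {
  "rows": [
    [0, 0, -0.142, 0, 0, 0, 90],
    [0, 0, -0.142, 0, 0, 0, 90],
    [0, 0, -0.142, 0, 0, 0, 90],
    [0, 0, -0.142, 0, 0, 0, 90],
    [0, 0, -0.142, 0, 0, 0, 90]
  ]
}}

```text
time: 14.9
ee_pos: [421.8, -60.8, 95.7]
eef_rot: [-0.006, 3.141, -0.001]
wrist_force: [-0.3, 0.1, -0.5]
grip_width: 90.2
grasp_force: 0.0
```

Request:
{"name": "arm_command", "arguments": {
  "rows": [
    [0, 0, 0, 0, 0, 20, 90],
    [0, 0, 0, 0, 0, 0, 90],
    [0, 0, 0, 0, 0, 0, 90]
  ]
}}

```text
time: 15.2
ee_pos: [421.5, -60.5, 75.5]
eef_rot: [-0.003, -3.141, 0.0]
wrist_force: [-0.3, 0.7, -0.3]
grip_width: 89.8
grasp_force: 0.0
```

```bash
python3 st.py; python3 - <<'E'
from h import *
T=read_camera("top");S=read_camera("scene")
a=cv2.resize(T["image"][140:240,255:365],None,fx=3.6,fy=3.6,interpolation=cv2.INTER_CUBIC)
b=cv2.resize(S["image"][150:250,270:380],None,fx=3.6,fy=3.6,interpolation=cv2.INTER_CUBIC)
C=np.zeros((360,800,3),np.uint8);C[:360,:396]=a;C[:360,400:796]=b;cv2.imwrite("pics/v6.png",C)
E
```

```text
15.2 [421.5 -60.5  75.5] 179.9 [ 0.78  0.53 -1.    2.15  0.64  0.79  0.94] [-0.001 -0.    -1.   ] 89.8
```

View pics/v6.png

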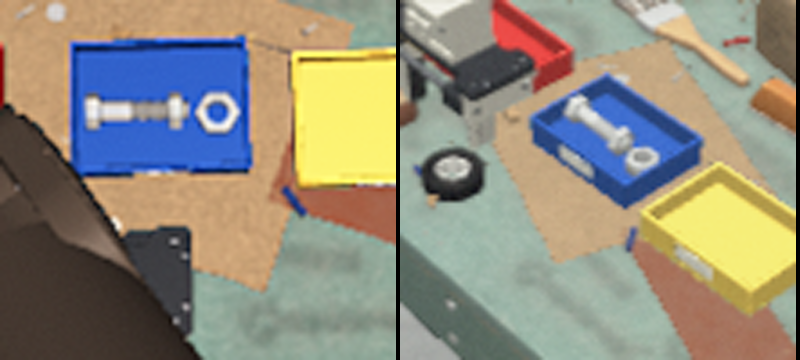

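Bolt and nut lie flat side by side in the blue tray. The tool is centred over the roll.

Request:
{"name": "arm_command", "arguments": {
  "rows": [
    [0, 0, 0, 0, 0, 25, 90],
    [0, 0, 0, 0, 0, 25, 90],
    [0, 0, 0, 0, 0, 15, 90],
    [0, 0, 0, 0, 0, 6, 90],
    [0, 0, 0, 0, 0, 0, 90]
  ]
}}

```text
time: 15.8
ee_pos: [421.7, -60.5, 4.2]
eef_rot: [-0.003, -3.141, 0.0]
wrist_force: [0.5, -0.3, -0.1]
grip_width: 89.9
grasp_force: 0.0
```

Request:
{"name": "arm_command", "arguments": {
  "rows": [
    [0, 0, 0, 0, 0, 0, 54],
    [0, 0, 0, 0, 0, 0, 54],
    [0, 0, 0, 0, 0, 0, 54],
    [0, 0, 0, 0, 0, 0, 54],
    [0, 0, 0, 0, 0, 0, 54]
  ],
  "force": 20
}}

```text
time: 16.3
ee_pos: [421.9, -60.7, 4.5]
eef_rot: [0.003, 3.141, -0.001]
wrist_force: [-1.6, -0.5, 5.3]
grip_width: 61.4
grasp_force: 20.0
```

Request:
{"name": "arm_command", "arguments": {
  "rows": [
    [0, 0, 0, 0, 0, -20, 54],
    [0, 0, 0, 0, 0, -40, 54],
    [0, 0, 0, 0, 0, -30, 54],
    [0, 0, 0, -22.8, -41.2, 0, 54],
    [0, 0, 0, -22.8, -41.2, 0, 54]
  ]
}}

```text
time: 16.8
ee_pos: [468.1, -143.9, 95.7]
eef_rot: [-0.001, 3.139, -0.003]
wrist_force: [1.7, 0.7, 0.1]
grip_width: 61.6
grasp_force: 20.0
```

Request:
{"name": "arm_command", "arguments": {
  "rows": [
    [0, 0, 0, -22.8, -41.2, 0, 54],
    [0, 0, 0, -22.8, -41.2, 0, 54],
    [0, 0, 0, -22.8, -41.2, 0, 54],
    [0, 0, 0, -22.8, -41.2, 0, 54],
    [0, 0, 0, 0, 0, 0, 54]
  ]
}}

```text
time: 17.3
ee_pos: [559.0, -315.4, 92.9]
eef_rot: [0.016, 3.141, -0.003]
wrist_force: [-1.1, -0.3, -1.8]
grip_width: 61.4
grasp_force: 20.0
```

Request:
{"name": "arm_command", "arguments": {
  "rows": [
    [0, 0, 0, 0, 0, 20, 54],
    [0, 0, 0, 0, 0, 0, 54],
    [0, 0, 0, 0, 0, 0, 54]
  ]
}}

```text
time: 17.6
ee_pos: [557.4, -307.5, 74.0]
eef_rot: [-0.002, -3.14, -0.001]
wrist_force: [0.2, 0.5, -0.7]
grip_width: 61.6
grasp_force: 20.0
```

```bash
python3 st.py; python3 - <<'E'
from h import *
S=read_camera("scene")
cv2.imwrite("pics/v7.png",cv2.resize(S["image"][150:250,310:420],None,fx=5,fy=5,interpolation=cv2.INTER_CUBIC))
E
```

```text
17.6 [ 557.4 -307.5   74. ] 179.9 [ 0.97  0.79 -0.9   1.65  0.7   1.06  1.42] [-0.001  0.001 -1.   ] 61.6
```

View pics/v7.png

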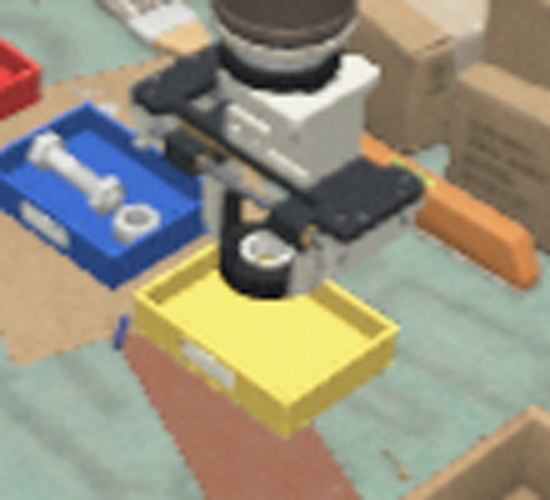

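The roll is held level, centred over the yellow tray.

Request:
{"name": "arm_command", "arguments": {
  "rows": [
    [0, 0, 0, 0, 0, 20, 54],
    [0, 0, 0, 0, 0, 20, 54],
    [0, 0, 0, 0, 0, 12, 54],
    [0, 0, 0, 0, 0, 5, 54],
    [0, 0, 0, 0, 0, 0, 54]
  ]
}}

```text
time: 18.15
ee_pos: [557.9, -307.9, 17.1]
eef_rot: [-0.003, -3.141, -0.0]
wrist_force: [-0.5, -0.2, -0.2]
grip_width: 61.5
grasp_force: 20.0
```

Request:
{"name": "arm_command", "arguments": {
  "rows": [
    [0, 0, 0, 0, 0, 0.8, 54],
    [0, 0, 0, 0, 0, 0, 54]
  ]
}}

```text
time: 18.35
ee_pos: [558.5, -308.1, 17.2]
eef_rot: [0.003, 3.14, -0.001]
wrist_force: [0.1, -0.4, 0.0]
grip_width: 61.5
grasp_force: 20.0
```

Request:
{"name": "arm_command", "arguments": {
  "rows": [
    [0, 0, 0, 0, 0, 1.2, 54],
    [0, 0, 0, 0, 0, 0, 54],
    [0, 0, 0, 0, 0, 0, 54]
  ]
}}

```text
time: 18.65
ee_pos: [558.0, -308.1, 15.3]
eef_rot: [0.003, 3.141, -0.0]
wrist_force: [-0.2, 0.8, -0.9]
grip_width: 61.2
grasp_force: 20.0
```

Request:
{"name": "arm_command", "arguments": {
  "rows": [
    [0, 0, 0, 0, 0, 0.6, 54],
    [0, 0, 0, 0, 0, 0, 54]
  ]
}}

```text
time: 18.85
ee_pos: [558.0, -308.1, 14.6]
eef_rot: [0.003, 3.141, -0.0]
wrist_force: [-0.1, -0.5, 0.2]
grip_width: 61.1
grasp_force: 20.0
```

Request:
{"name": "arm_command", "arguments": {
  "rows": [
    [0, 0, 0, 0, 0, 0.4, 54],
    [0, 0, 0, 0, 0, 0, 74],
    [0, 0, 0, 0, 0, 0, 74],
    [0, 0, 0, 0, 0, -20, 74],
    [0, 0, 0, 0, 0, -40, 74]
  ]
}}

```text
time: 19.35
ee_pos: [556.0, -307.6, 73.0]
eef_rot: [-0.002, -3.137, -0.004]
wrist_force: [-0.1, -1.0, 0.2]
grip_width: 73.5
grasp_force: 0.0
```

Request:
{"name": "arm_command", "arguments": {
  "rows": [
    [0, 0, 0, 0, 0, -40, 90],
    [0, 0, 0, 14.3, 42.2, 0, 90],
    [0, 0, 0, 14.3, 42.2, 0, 90],
    [0, 0, 0, 14.3, 42.2, 0, 90],
    [0, 0, 0, 14.3, 42.2, 0, 90]
  ]
}}

```text
time: 19.85
ee_pos: [500.6, -137.6, 115.6]
eef_rot: [0.003, 3.14, -0.001]
wrist_force: [0.8, 0.9, 0.2]
grip_width: 89.8
grasp_force: 0.0
```

```bash
python3 st.py; python3 - <<'E'
from h import *
t=cv2.imread("pics/top0.png")
T=read_camera("top");S=read_camera("scene");cv2.imwrite("pics/scene8.png",S["image"])
h=cv2.cvtColor(t,cv2.COLOR_BGR2HSV); m=(abs(h[...,0].astype(int)-110)<14)&(h[...,1]>90)
for r in range(190,250,5):
    x=np.nonzero(m[r,120:205])[0]
    if len(x): e=x.max()+120; print(r,e,[plane(T,(e,r),z).round().tolist()[:2] for z in (0,70,100)])
g=cv2.resize(t[205:232,208:246],None,fx=10,fy=10,interpolation=cv2.INTER_CUBIC)
b=cv2.resize(S["image"][130:230,235:345],None,fx=3.9,fy=3.9,interpolation=cv2.INTER_CUBIC)
v=cv2.resize(t[180:260,130:250],None,fx=3,fy=3,interpolation=cv2.INTER_CUBIC)
C=np.zeros((520,800,3),np.uint8);C[:270,:380]=g[:,:380];C[275:515,:360]=v;q=b[:,:410];C[:b.shape[0],385:385+q.shape[1]]=q;cv2.imwrite("pics/v8.png",C)
E
```

```text
19.85 [ 500.6 -137.6  115.6] 179.9 [ 0.87  0.6  -1.    1.91  0.61  0.98  1.16] [ 0.001 -0.001 -1.   ] 89.8
190 163 [[518.0, 260.0], [508.0, 233.0], [504.0, 222.0]]
195 175 [[503.0, 225.0], [494.0, 201.0], [490.0, 190.0]]
200 180 [[489.0, 210.0], [481.0, 187.0], [477.0, 177.0]]
205 186 [[474.0, 193.0], [467.0, 171.0], [464.0, 161.0]]
210 185 [[460.0, 196.0], [453.0, 173.0], [451.0, 164.0]]
215 180 [[446.0, 209.0], [440.0, 186.0], [438.0, 176.0]]
220 183 [[431.0, 201.0], [427.0, 178.0], [425.0, 168.0]]
225 185 [[417.0, 195.0], [413.0, 172.0], [412.0, 163.0]]
230 185 [[403.0, 194.0], [400.0, 172.0], [399.0, 162.0]]
235 186 [[388.0, 191.0], [387.0, 169.0], [386.0, 160.0]]
240 179 [[375.0, 211.0], [374.0, 187.0], [374.0, 177.0]]
245 179 [[361.0, 210.0], [361.0, 187.0], [361.0, 177.0]]
```

View pics/v8.png

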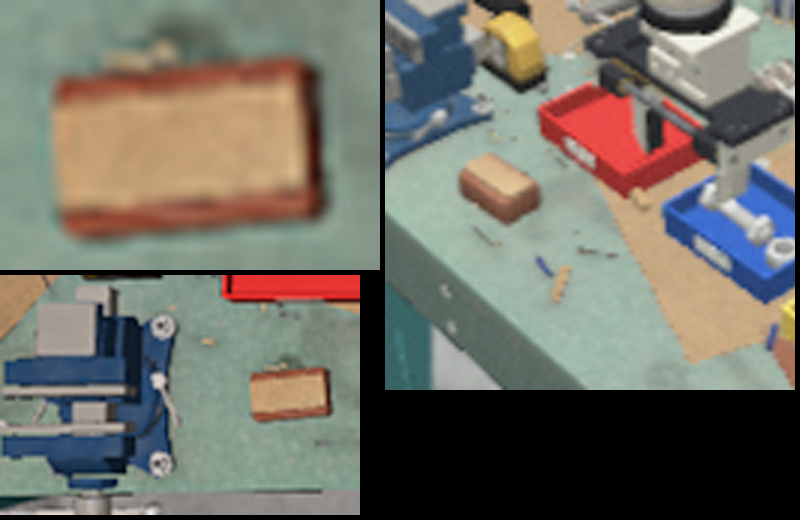

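The block's long side lies at about 94° and the vice stands close on its +y side. So I'll grip it across its 45 mm width, then turn it 90° for the tray, where the fingers have room along y.

Request:
{"name": "arm_command", "arguments": {
  "rows": [
    [0, 0, 0, 14.3, 42.2, 0, 85],
    [0, 0, 0, 14.3, 42.2, 0, 85],
    [0, 0, 0, 14.3, 42.2, 0, 85],
    [0, 0, 0, 14.3, 42.2, 0, 85],
    [0, 0, 0, 14.3, 42.2, 0, 85]
  ]
}}

```text
time: 20.45
ee_pos: [429.8, 73.4, 115.3]
eef_rot: [0.003, 3.14, -0.001]
wrist_force: [0.6, -0.1, -0.1]
grip_width: 85.2
grasp_force: 0.0
```

Request:
{"name": "arm_command", "arguments": {
  "rows": [
    [0, 0, 0.136, 0, 0, 0, 85],
    [0, 0, 0.136, 0, 0, 0, 85],
    [0, 0, 0.136, 0, 0, 0, 85],
    [0, 0, 0.136, 0, 0, 0, 85],
    [0, 0, 0.136, 0, 0, 0, 85]
  ]
}}

```text
time: 20.95
ee_pos: [430.5, 72.2, 115.2]
eef_rot: [1.058, 2.957, 0.001]
wrist_force: [-0.5, 0.1, 0.2]
grip_width: 85.1
grasp_force: 0.0
```

Request:
{"name": "arm_command", "arguments": {
  "rows": [
    [0, 0, 0.136, 0, 0, 0, 85],
    [0, 0, 0.136, 0, 0, 0, 85],
    [0, 0, 0.136, 0, 0, 0, 85],
    [0, 0, 0.136, 0, 0, 0, 85],
    [0, 0, 0.136, 0, 0, 0, 85]
  ]
}}

```text
time: 21.45
ee_pos: [430.5, 72.3, 115.2]
eef_rot: [1.983, 2.435, 0.001]
wrist_force: [-1.0, -0.4, 0.6]
grip_width: 85.0
grasp_force: 0.0
```

Request:
{"name": "arm_command", "arguments": {
  "rows": [
    [0, 0, 0.136, 0, 0, 0, 80],
    [0, 0, 0, 0, 0, 20, 80],
    [0, 0, 0, 0, 0, 0, 80],
    [0, 0, 0, 0, 0, 0, 80]
  ]
}}

```text
time: 21.85
ee_pos: [430.0, 72.3, 94.8]
eef_rot: [-2.137, -2.302, 0.0]
wrist_force: [-0.1, 0.3, 0.1]
grip_width: 80.2
grasp_force: 0.0
```

```bash
python3 st.py; python3 - <<'E'
from h import *
T=read_camera("top");S=read_camera("scene")
a=cv2.resize(T["image"][140:240,190:300],None,fx=3.6,fy=3.6,interpolation=cv2.INTER_CUBIC)
b=cv2.resize(S["image"][140:240,245:355],None,fx=3.6,fy=3.6,interpolation=cv2.INTER_CUBIC)
C=np.zeros((360,800,3),np.uint8);C[:360,:396]=a;C[:360,400:796]=b;cv2.imwrite("pics/v9.png",C)
E
```

```text
21.85 [430.   72.3  94.8] 94.3 [ 0.23  0.39 -0.65  2.13  0.35  0.73 -0.57] [-0.  0. -1.] 80.2
```

View pics/v9.png

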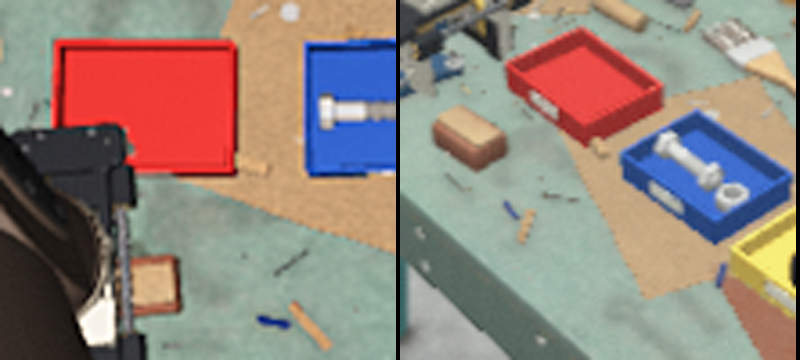

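Block at scene crop (470,135), undisturbed; the pose readout puts the tool over its centre. Now the grasp.

Request:
{"name": "arm_command", "arguments": {
  "rows": [
    [0, 0, 0, 0, 0, 30, 80],
    [0, 0, 0, 0, 0, 30, 80],
    [0, 0, 0, 0, 0, 22, 80],
    [0, 0, 0, 0, 0, 8, 80],
    [0, 0, 0, 0, 0, 0, 80]
  ]
}}

```text
time: 22.45
ee_pos: [429.8, 72.1, 3.9]
eef_rot: [-2.138, -2.301, 0.001]
wrist_force: [-0.3, -0.5, 1.2]
grip_width: 80.4
grasp_force: 0.0
```

Request:
{"name": "arm_command", "arguments": {
  "rows": [
    [0, 0, 0, 0, 0, 0, 36],
    [0, 0, 0, 0, 0, 0, 36],
    [0, 0, 0, 0, 0, 0, 36],
    [0, 0, 0, 0, 0, 0, 36],
    [0, 0, 0, 0, 0, 0, 36]
  ],
  "force": 25
}}

```text
time: 22.95
ee_pos: [430.2, 71.9, 4.5]
eef_rot: [2.139, 2.3, 0.001]
wrist_force: [-0.5, 0.3, 4.2]
grip_width: 44.6
grasp_force: 24.9
```

Request:
{"name": "arm_command", "arguments": {
  "rows": [
    [0, 0, 0, 0, 0, -20, 36],
    [0, 0, 0, 0, 0, -40, 36],
    [0, 0, 0, 0, 0, -40, 36],
    [0, 0, 0, -6.8, 46.3, 0, 36],
    [0, 0, 0, -6.8, 46.3, 0, 36]
  ]
}}

```text
time: 23.45
ee_pos: [525.0, 64.7, 106.5]
eef_rot: [2.136, 2.299, 0.003]
wrist_force: [0.0, 0.9, -0.9]
grip_width: 44.9
grasp_force: 25.0
```

Request:
{"name": "arm_command", "arguments": {
  "rows": [
    [0, 0, 0, -6.8, 46.3, 0, 36],
    [0, 0, -0.136, 0, 0, 0, 36],
    [0, 0, -0.136, 0, 0, 0, 36],
    [0, 0, -0.136, 0, 0, 0, 36],
    [0, 0, -0.136, 0, 0, 0, 36]
  ]
}}

```text
time: 23.95
ee_pos: [569.7, 61.7, 103.9]
eef_rot: [-1.434, -2.795, 0.001]
wrist_force: [-0.2, 0.6, -1.2]
grip_width: 44.9
grasp_force: 25.0
```

Request:
{"name": "arm_command", "arguments": {
  "rows": [
    [0, 0, -0.136, 0, 0, 0, 36],
    [0, 0, -0.136, 0, 0, 0, 36],
    [0, 0, -0.136, 0, 0, 0, 36],
    [0, 0, -0.136, 0, 0, 0, 36],
    [0, 0, -0.136, 0, 0, 0, 36]
  ]
}}

```text
time: 24.45
ee_pos: [569.7, 61.5, 104.0]
eef_rot: [-0.42, -3.113, 0.001]
wrist_force: [0.1, -0.6, -0.7]
grip_width: 44.8
grasp_force: 25.0
```

Request:
{"name": "arm_command", "arguments": {
  "rows": [
    [0, 0, -0.136, 0, 0, 0, 36],
    [0, 0, -0.136, 0, 0, 20, 36],
    [0, 0, 0, 0, 0, 0, 36],
    [0, 0, 0, 0, 0, 0, 36]
  ]
}}

```text
time: 24.85
ee_pos: [569.5, 61.6, 83.9]
eef_rot: [-0.009, -3.14, -0.0]
wrist_force: [-0.1, 0.0, -0.1]
grip_width: 44.7
grasp_force: 25.0
```

```bash
python3 st.py; python3 - <<'E'
from h import *
S=read_camera("scene");T=read_camera("top")
a=cv2.resize(T["image"][130:240,190:400],None,fx=2,fy=2,interpolation=cv2.INTER_CUBIC)
b=cv2.resize(S["image"][120:220,255:350],None,fx=3.8,fy=3.8,interpolation=cv2.INTER_CUBIC)
C=np.zeros((380,800,3),np.uint8);C[:220,:420]=a;C[:380,430:791]=b;cv2.imwrite("pics/v10.png",C)
E
```

```text
24.85 [569.5  61.6  83.9] 179.7 [ 0.43  0.71 -0.95  1.8   0.68  1.    0.76] [-0.001  0.    -1.   ] 44.7
```

View pics/v10.png

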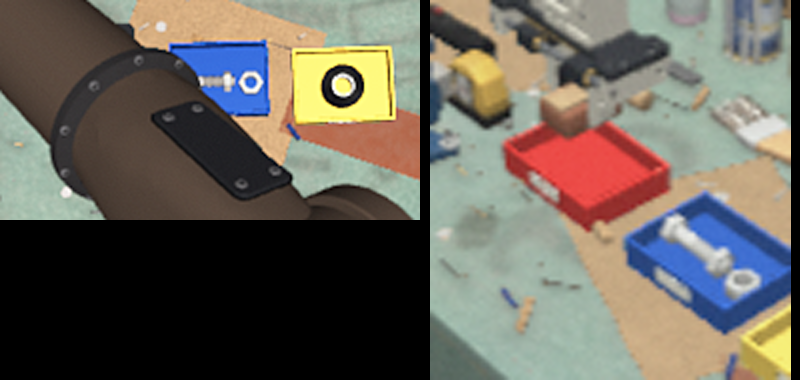

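The roll lies centred in the yellow tray, and the block is held level over the red tray.

Request:
{"name": "arm_command", "arguments": {
  "rows": [
    [0, 0, 0, 0, 0, 25, 36],
    [0, 0, 0, 0, 0, 22, 36],
    [0, 0, 0, 0, 0, 13, 36],
    [0, 0, 0, 0, 0, 6, 36],
    [0, 0, 0, 0, 0, 0, 36]
  ]
}}

```text
time: 25.45
ee_pos: [569.9, 61.9, 18.0]
eef_rot: [-0.004, -3.141, 0.0]
wrist_force: [-0.1, -0.0, -0.9]
grip_width: 44.5
grasp_force: 25.0
```

Request:
{"name": "arm_command", "arguments": {
  "rows": [
    [0, 0, 0, 0, 0, 1, 36],
    [0, 0, 0, 0, 0, 0.5, 36],
    [0, 0, 0, 0, 0, 0, 36]
  ]
}}

```text
time: 25.75
ee_pos: [570.4, 61.8, 17.2]
eef_rot: [0.003, 3.141, 0.0]
wrist_force: [-1.2, -0.9, 0.5]
grip_width: 44.4
grasp_force: 25.0
```

Request:
{"name": "arm_command", "arguments": {
  "rows": [
    [0, 0, 0, 0, 0, 0.9, 36],
    [0, 0, 0, 0, 0, 0, 36]
  ]
}}

```text
time: 25.95
ee_pos: [570.0, 61.7, 15.8]
eef_rot: [0.003, 3.141, -0.0]
wrist_force: [-0.2, -0.8, -0.1]
grip_width: 44.8
grasp_force: 25.0
```

Request:
{"name": "arm_command", "arguments": {
  "rows": [
    [0, 0, 0, 0, 0, 0.6, 36],
    [0, 0, 0, 0, 0, 0, 36]
  ]
}}

```text
time: 26.15
ee_pos: [569.9, 61.7, 15.1]
eef_rot: [-0.003, -3.141, 0.0]
wrist_force: [0.5, 0.4, -1.2]
grip_width: 44.7
grasp_force: 25.0
```

Request:
{"name": "arm_command", "arguments": {
  "rows": [
    [0, 0, 0, 0, 0, 0.5, 36],
    [0, 0, 0, 0, 0, 0, 60],
    [0, 0, 0, 0, 0, 0, 60],
    [0, 0, 0, 0, 0, -15, 60],
    [0, 0, 0, 0, 0, -40, 60]
  ]
}}

```text
time: 26.65
ee_pos: [568.0, 61.0, 68.3]
eef_rot: [-0.002, -3.136, 0.001]
wrist_force: [0.7, -0.2, 0.7]
grip_width: 59.8
grasp_force: 0.0
```

Request:
{"name": "arm_command", "arguments": {
  "rows": [
    [0, 0, 0, 0, 0, -45, 60],
    [0, 0, 0, 0, 0, -45, 60],
    [0, 0, 0, 0, 0, -45, 60],
    [0, 0, 0, 15, -40, 0, 60],
    [0, 0, 0, 15, -40, 0, 60]
  ]
}}

```text
time: 27.15
ee_pos: [540.3, -17.2, 207.5]
eef_rot: [-0.002, 3.138, 0.0]
wrist_force: [0.2, -0.3, -0.0]
grip_width: 60.0
grasp_force: 0.0
```

Request:
{"name": "arm_command", "arguments": {
  "rows": [
    [0, 0, 0, 15, -40, 0, 60],
    [0, 0, 0, 15, -40, 0, 60],
    [0, 0, 0, 15, -40, 0, 60],
    [0, 0, 0, 15, -40, 0, 60],
    [0, 0, 0, 15, -40, 0, 60]
  ]
}}

```text
time: 27.65
ee_pos: [463.6, -219.3, 205.8]
eef_rot: [0.002, 3.141, -0.001]
wrist_force: [0.9, -0.6, 0.1]
grip_width: 59.8
grasp_force: 0.0
```

Request:
{"name": "arm_command", "arguments": {
  "rows": [
    [0, 0, 0, 15, -40, 0, 60],
    [0, 0, 0, 15, -40, 0, 60],
    [0, 0, 0, 15, -40, 0, 60],
    [0, 0, 0, 15, -40, 0, 60],
    [0, 0, 0, 0, 0, 0, 60]
  ]
}}

```text
time: 28.15
ee_pos: [400.7, -384.2, 204.6]
eef_rot: [-0.017, -3.14, 0.003]
wrist_force: [0.2, -0.6, -0.3]
grip_width: 60.0
grasp_force: 0.0
```

Request:
{"name": "arm_command", "arguments": {
  "rows": [
    [0, 0, 0, 10, -40, 0, 60],
    [0, 0, 0, 10, -40, 0, 60],
    [0, 0, 0, 10, -40, 0, 60],
    [0, 0, 0, 0, 0, 0, 60],
    [0, 0, 0, 0, 0, 0, 60]
  ]
}}

```text
time: 28.65
ee_pos: [373.9, -497.8, 205.1]
eef_rot: [0.005, 3.141, 0.001]
wrist_force: [0.9, 1.6, -0.6]
grip_width: 60.0
grasp_force: 0.0
```

```bash
python3 st.py; python3 - <<'E'
from h import *
S=read_camera("scene");T=read_camera("top")
a=cv2.resize(T["image"][135:235,195:395],None,fx=2,fy=2,interpolation=cv2.INTER_CUBIC)
b=cv2.resize(S["image"][130:240,260:400],None,fx=2.8,fy=2.8,interpolation=cv2.INTER_CUBIC)
C=np.zeros((320,800,3),np.uint8);C[:200,:400]=a;C[:b.shape[0],405:405+b.shape[1]]=b[:,:395];cv2.imwrite("pics/v11.png",C)
E
```

```text
28.65 [ 373.9 -497.8  205.1] 179.8 [ 1.48  0.67 -1.06  1.55  0.6   1.28  1.91] [ 0.001  0.001 -1.   ] 60.0
```

View pics/v11.png

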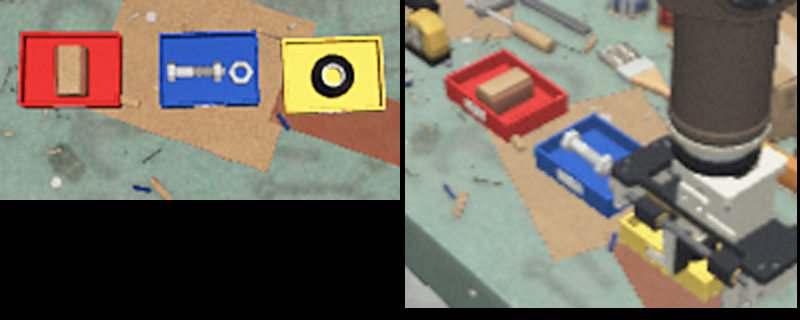

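All items lie flat in their trays: block at (70,70) in red, bolt and nut at (210,72) in blue, roll at (333,75) in yellow. The robot is touching nothing, so I'm handing in.

```bash
python3 -c "
from plant import env; print(env.sign_off())"
```

```text
the job is handed in; nothing more can be done
None
```

The job is handed in at about 29 s: the bolt and nut lie flat in the blue tray, the tape roll in the yellow and the sanding block in the red, placed in the order asked; I never moved near the tape measure or spanner but did not check them in a final picture, and no verdict came back.

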